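# Gauge the lining left on the marked brake pad

## Robot

A 6-joint arm with a two-finger parallel gripper is mounted at the origin on a cart in front of the work surface, level with it; the furniture and walls round the work are solid. World frame = base frame: x ahead of the robot, y to its left, z up, the work surface at z = 0. Lengths are in m, angles in rad, forces in N, time in s.
With the tool pointing down it reaches from about 0.325 to 0.9 m from the base axis. Payload 6.1 kg.
Tool frame: the origin (TCP) lies at the very end of the fingers, on their centre line; the grasp point (between the pads) lies 19 mm behind it; z points along the fingers, y is the line along which they close (so a half turn about z gives the same grasp; the last joint's range is limited). The gripper opens to 85 mm and grips with 20 to 120 N. Pads are 22 mm wide; open, the fingers measure 114 mm over their backs; the gripper's body (76 mm by 85 mm) begins 54 mm behind the grasp point. The pads swing forward as they close: fully open they stand 13 mm farther back than shut.
Start: joints at [-1.445, 0.22, 1.526, -0, 1.395, -0.126], TCP at [0.156, -0.605, 0.231] pointing down, gripper open.
Joint ranges: [-2.98, 2.98], [-0.91, 2.08], [0.09, 2.57], [-1.24, 4.39], [0.2, 2.65], [-2.68, 2.68]. Speed limits (rad/s): [2.57, 2.57, 3.01, 3.14, 3.14, 3.14].

## Interface

Orientations are given as a unit quaternion [x, y, z, w].
In Python, from cell import get_obs, viewer, order, spotter gives the robot as it stands.
- The arm moves only by the shell command python3 -m inch 'ROWS' [FORCE]. ROWS is JSON, a list of rows, each a list of 3 entries, a list of its own where there are three numbers: the shift along the tool's x, y, z in mm, then the turn about the tool's z in units of 6 degrees (1.0 is 6 degrees), then the closure in counts, from 0 (fully open) to 255 (shut). A call has 1 to 8 rows; each row shifts and turns the commanded pose from where the row before left it, along the tool's axes as they then stand; what a row does not reach is not made up. A row lasts 1/12 s, in which the tool goes at most 41.7 mm and 7.16 degrees, less where a joint would pass 70% of its speed; a pose out of reach is approached as far as the arm can. A call with a gripper value outside its range is refused whole. The fingers move at their own pace and stop on an object; FORCE is the grip in N (left out, the last holds). Time passes only in rows, so rows that do not move let the fingers close. It gives the time, the measured TCP pose, the force, the opening and the grip force at its end, in the units of the state.
- get_obs(): the state, without advancing time (a new reading comes with each control period).
- viewer.grab_frame(name): name is "side" or "top" or "wrist"; returns (picture, depth): 400x640x3 uint8, red, green, blue; 400x640 float32, m along the optical axis (not along the pixel's ray), 0 where there is no reading.
- viewer.calibration(name): a dict with "fov_y" (degrees; the focal length in pixels is half the picture's height over the tangent of half this angle, whatever the lens; pixels are square), "cx", "cy" (the principal point, pixels), "distortion" ([k1, k2, p1, p2, k3] as OpenCV has them; the pictures are not rectified), "pose" (4x4, takes a point from camera to world coordinates); the wrist camera has in their place "hand_eye" (4x4, takes a point from camera to tool coordinates, whose origin is the TCP and whose axes are the flange's). Camera axes: x right, y up, looking along -z (the intrinsics and any distortion apply to the point x, -y, -z); pixel columns grow to the right and rows downward; lengths in m; the calibration is good to about 2 mm. A picture is of the moment at which its call begins: read the wrist's pose just before it. calibration takes no time and is no camera call.
- order.sign_off(): hands the job in; it is judged then, once.
Trained networks look in the newest picture that a camera, given by its name, has taken for a name from the list of things; names that differ only in an ending like _2 or _b are one class to them, and where a whole thing is asked for, a point or a joint stands for the part that bears it (a point fixed in the world has none). Each returns a list of dicts, best first, with "confidence" (0 to 1); they miss things now and then, are a little off and sometimes report something else, mostly with a low value. They report only what shows in the picture. A call takes as long as a camera call.
- spotter.recognise(camera, label): "bbox" ([left, top, right, bottom] in pixels, round what is visible of it).
- spotter.cut_out(camera, label): "mask" (400x640 bool, what is visible of it) and "bbox" ([left, top, right, bottom] in pixels, round what is visible of it).
The state is a dict: "t": time; "joint_pos": joint angles; "joint_vel": joint speeds; "joint_torque": joint torques, N m; "tool_pos": TCP position; "tool_rot": TCP orientation; "contact_force": force on the tool from outside, world axes, zero at the start; "torque": the same for the moment, N m; "width": opening from 0.0 (shut) to 1.0 (fully open); "finger_force": force on a finger pad.
Only numpy, scipy, OpenCV 4.12 (cv2) and the standard library are available. Lean on these libraries where they do the work, as an engineer would, in place of code of your own. Each camera call takes 0.05 s, during which the arm holds its last target. There are 200 camera calls.

## Task

Lift the dial depth gauge out of its wooden block and measure the lining left on the brake pad with the yellow paint line: stand the gauge upright on that pad with its foot flat on the lining, lengthwise along the pad and bridging the slot, so that the measuring pin drops into the slot where the yellow line crosses it and rests on the steel back. Finish while still holding the gauge there, steady and pressed down only lightly (a few newtons, under 20 N), without shoving the pad along and leaving everything else where it lies.

Things in the scene. Friction and masses are not known exactly. Their poses are not given: they have to be found in the camera images.
- gauge: dial depth gauge, 0.27 kg, upright in the wooden block. Origin: middle of the steel foot's underside; x along the foot (58 x 17 x 9 mm), z up the 9 mm stem, dial faces -y. Grip the black dial case from above across its 24 mm thickness (y): disc 54 mm across, centre 98 mm above the origin, case top 125, cap top 136. A sprung pin, 4 mm thick, comes out at the origin along -z.
- gauge_plunger (a joint): how far the gauge's pin is pushed in (m): 0 = its tip 12 mm below the foot, 0.012 = flush with the foot's underside. Weak spring: 0.5 N when out, 1.3 N when flush. A red needle turns with it. Foot flat on the lining with the pin on the steel in the slot: about 0.004; if the pin missed the slot: about 0.012.
- gauge_block: wooden block, fixed, 72 (x) x 36 (y) x 36 mm high, origin at the centre of its underside, axes as the gauge's. The pocket in its top holds the gauge's foot with 1.5 mm play each side, 10 mm deep: lift straight up. A rack of tall tools (solid to 170 mm high) stands about 40 mm from the block's centre, on the robot's side.
- marked_pad: brake pad with a yellow paint line, loose, 0.32 kg, lining up. Origin: centre of its underside; x along its length. Steel back 96 x 44 x 5 mm (106 over the ears), dark lining on it, flat top 76 x 42 mm, 8 mm thick: top 13 mm above the underside. A slot 9 mm wide in x runs across the middle along y, down to the steel. The line, 4 mm wide, runs along x at y = +8 mm.
- mark (a point): the marked spot: where the yellow line crosses the middle of the slot, at the height of the lining's top (8 mm above the slot's floor). Axes as the marked pad's. The end of the 170 mm high tool rack is about 60 mm away towards +y of the world; a fixed teal tub (0.21 to 0.40 m high) is 0.11 m or more away, beyond it to the right.
- plain_pad: the other brake pad, same shape, no paint; loose, to be left alone. Origin and axes as for the marked pad.
- spark_plug: spark plug, 78 mm long, 20 mm thick, lying near the wooden block; leave alone. Origin: centre of its underside.
- screw_tin: open round tin, 73 mm across, 42 mm high; leave alone. Origin: centre of its underside.

How it is judged:
On the way:
1. the gauge is held in the gripper, clear above its block and touching nothing else (height (world z) of gauge above 0.06 m and contact force between the fingers and gauge above 3 N and contact force between gauge and gauge_block below 0.1 N and contact force between gauge and marked_pad below 0.1 N), for 0.2 s.
At the end, for the whole second after the job is handed in: Gauge held still on the marked pad: within 3.5 mm of the mark along the pad and 5 mm across, foot flat (0.05 rad) on the lining to about 1 mm, upright, along the pad to 0.2 rad; pin on the steel (in 3 to 5 mm); 2 to 20 N on the pad. Marked pad moved under 20 mm, the other under 10 mm (x of gauge in the frame of mark between -0.0035 and 0.0035 m and y of gauge in the frame of mark between -0.005 and 0.005 m and z of gauge in the frame of mark between -0.0015 and 0.0012 m and angle between the z axis of gauge and the z axis of marked_pad, either way round below 0.05 rad and angle between the x axis of gauge and the x axis of marked_pad, either way round below 0.2 rad and angle between gauge's own z axis and vertical below 0.06 rad and value of joint gauge_plunger between 0.003 and 0.005 m and contact force between gauge and marked_pad between 2 and 20 N and contact force between the fingers and gauge above 3 N and linear speed of gauge below 0.02 m/s and distance of marked_pad from where it was at the start of the episode below 0.02 m and distance of plain_pad from where it was at the start of the episode below 0.01 m and height (world z) of marked_pad below 0.006 m); the arm keeps its last pose, push and grip.
It fails at once if the gauge is rammed onto a pad (more than 40 N) (contact force between gauge and marked_pad above 40 N or contact force between gauge and plain_pad above 40 N).
It fails at once if the marked pad is shoved along by more than 30 mm (distance of marked_pad from where it was at the start of the episode above 0.03 m).
It fails at once if another thing is moved by more than 20 mm (distance of any of plain_pad, spark_plug, screw_tin from where it was at the start of the episode above 0.02 m).
It also fails if it takes over 45 s, if anything falls off the work surface, if the arm or the gripper's body presses on something with over 40 N, if the wrist force passes 120 N, or if a joint passes its speed limit or range.

## Working session

There is one attempt and no reset: what is moved stays moved. The work goes in short steps, Python scripts to look and compute and a shell command to move; the robot and the scene stay as the last step left them, time stands still between calls to the robot, and variables do not carry over. Pictures are saved under pics/ and viewed, at most 13 in all, crops included, and the job is handed in when it is done.

```bash
mkdir -p pics; ls
cat > h.py <<'E'
import numpy as np, cv2
from cell import get_obs, viewer, order, spotter
from scipy.spatial.transform import Rotation as R
def cam(name, obs=None):
    c=viewer.calibration(name); f=200/np.tan(np.radians(c["fov_y"])/2)
    K=np.array([[f,0,c["cx"]],[0,f,c["cy"]],[0,0,1]]); D=np.array(c["distortion"],float)
    if "pose" in c: T=np.array(c["pose"])
    else:
        o=obs or get_obs(); B=np.eye(4); B[:3,:3]=R.from_quat(o["tool_rot"]).as_matrix(); B[:3,3]=o["tool_pos"]; T=B@np.array(c["hand_eye"])
    return K,D,T
def rays(C,px):
    K,D,T=C; u=cv2.undistortPoints(np.asarray(px,float).reshape(-1,1,2),K,D)[:,0]
    d=np.c_[u[:,0],-u[:,1],-np.ones(len(u))]@T[:3,:3].T
    return T[:3,3],d     # depth-scaled rays
def atz(C,px,z):
    o,d=rays(C,px); return o+d*((z-o[2])/d[:,2])[:,None]
def atdepth(C,px,dep):
    o,d=rays(C,px); return o+d*np.asarray(dep)[:,None]
def proj(C,P):
    K,D,T=C; p=(np.asarray(P,float).reshape(-1,3)-T[:3,3])@T[:3,:3]
    return cv2.projectPoints(p*[1,-1,-1],np.zeros(3),np.zeros(3),K,D)[0][:,0]
def save(n,img): cv2.imwrite("pics/"+n+".png",img[:,:,::-1])
E
python3 - <<'E'
from h import *
ims=[]
for n in ["side","top","wrist"]:
    o=get_obs(); im,d=viewer.grab_frame(n); C=cam(n,o)
    print(n,C[2].round(3).tolist(),C[0][0,0],C[1])
    np.savez("/tmp/%s0.npz"%n,im=im,d=d); ims.append(im); save(n+"0",im)
    for l in ["gauge","gauge_block","marked_pad","plain_pad","spark_plug","screw_tin"]:
        r=spotter.cut_out(n,l)
        for q in r[:2]:
            ys,xs=np.nonzero(q["mask"]); dd=d[ys,xs]; k=dd>0
            P=atdepth(C,np.c_[xs,ys][k],dd[k]) if k.any() else np.zeros((1,3))
            print(l,round(q["confidence"],2),[int(v) for v in q["bbox"]],len(xs),np.median(P,0).round(3),np.percentile(P[:,2],98).round(3))
print(get_obs())
E
```

```text
pics
side [[0.747, -0.588, 0.309, 0.795], [0.664, 0.664, -0.343, -0.454], [-0.004, 0.462, 0.887, 0.964], [0.0, 0.0, 0.0, 1.0]] 478.3582329898126 [-0.04308135  0.          0.          0.          0.        ]
gauge 0.86 [389, 94, 413, 135] 495 [0.492 0.155 0.131] 0.165
gauge_block 0.59 [379, 117, 405, 147] 196 [0.487 0.146 0.029] 0.043
gauge_block 0.18 [196, 252, 230, 302] 957 [ 0.419 -0.369  0.016] 0.02
marked_pad 0.66 [195, 254, 228, 303] 1025 [ 0.418 -0.369  0.016] 0.02
spark_plug 0.66 [373, 179, 376, 198] 106 [0.542 0.017 0.019] 0.025
screw_tin 0.77 [220, 204, 254, 242] 802 [ 0.367 -0.239  0.011] 0.047
screw_tin 0.48 [392, 94, 413, 135] 494 [0.492 0.155 0.131] 0.165
top [[-0.006, 0.988, -0.152, 0.321], [-1.0, -0.005, 0.004, -0.08], [0.004, 0.152, 0.988, 0.911], [0.0, 0.0, 0.0, 1.0]] 379.0760576616666 [-0.06281503  0.          0.          0.          0.        ]
gauge 0.89 [187, 164, 216, 198] 453 [0.49  0.158 0.133] 0.165
gauge 0.62 [410, 206, 446, 234] 704 [ 0.416 -0.361  0.015] 0.018
gauge_block 0.57 [202, 171, 221, 201] 241 [0.48  0.154 0.037] 0.041
gauge_block 0.21 [409, 201, 4
[... 519 characters left out ...]
{'t': 1.05, 'joint_pos': array([-1.44511834e+00,  2.20359692e-01,  1.52647139e+00,  2.71701190e-06,
        1.39468323e+00, -1.26102056e-01]), 'joint_vel': array([ 0.00014554, -0.00187284,  0.00033054, -0.00114195,  0.00136166,
        0.00026925]), 'joint_torque': array([-2.47535740e-03, -4.96859658e+01, -3.89737880e+01, -3.72354316e-04,
        8.39900749e-04,  1.55492677e-05]), 'tool_pos': array([ 0.155703  , -0.60531022,  0.2313398 ]), 'tool_rot': array([9.92086340e-01, 1.25557523e-01, 1.32919650e-06, 3.91706269e-05]), 'contact_force': array([ 0.39767927, -0.40593589,  0.49849046]), 'torque': array([ 0.01448497, -0.04107175,  0.01922652]), 'finger_force': 0.0, 'width': 0.997797042860266}
```

Run:
```python
import numpy as np,cv2
t=np.load("/tmp/top0.npz")["im"]; s=np.load("/tmp/side0.npz")["im"]
cv2.imwrite("pics/topc.png",cv2.resize(t[110:290,160:480][:,:,::-1],(800,450),interpolation=cv2.INTER_CUBIC))
cv2.imwrite("pics/sidec.png",cv2.resize(s[60:340,150:470][:,:,::-1],(640,560),interpolation=cv2.INTER_CUBIC))
```

```text
(no output)
```

View pics/topc.png

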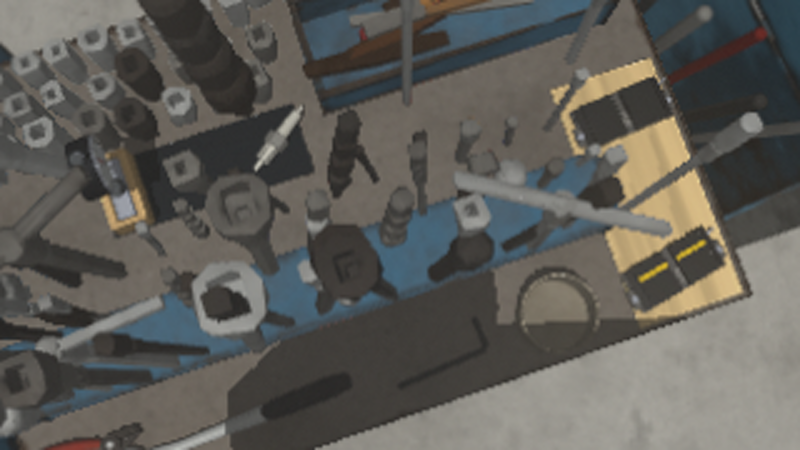

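View pics/sidec.png

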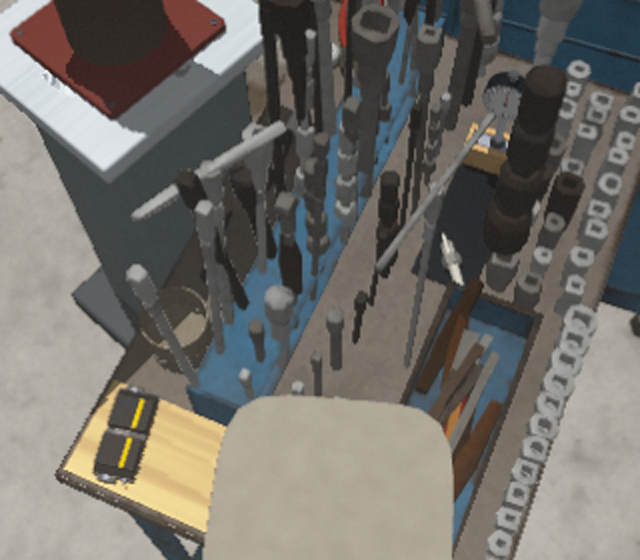

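Run:
```python
from h import *
ys,xs=np.mgrid[0:400,0:640]; A=[]
for n in ["side","top","wrist"]:
    z=np.load("/tmp/%s0.npz"%n); d=z["d"].ravel(); k=d>0
    A.append(atdepth(cam(n),np.c_[xs.ravel(),ys.ravel()][k],d[k]))
for nm,P in zip(["side","top","wrist"],A):
    print(nm); print("y:   "+" ".join("%4d"%(y*100) for y in np.arange(.28,-.64,-.04)))
    for x in np.arange(.72,.14,-.04):
        r=[]
        for y in np.arange(.28,-.64,-.04):
            m=(abs(P[:,0]-x)<.02)&(abs(P[:,1]-y)<.02)
            r.append("%4d"%(1000*np.percentile(P[m,2],99)) if m.sum()>3 else "   .")
        print("%.2f "%x," ".join(r))
P=np.vstack(A[:2]); m=np.hypot(P[:,0]-.48,P[:,1]-.15)<.09
Q=P[m&(P[:,2]>.05)]
g=(Q*[100,100,1]).round(2); 
print("near gauge 1cm, max z(mm)")
for x in np.arange(.57,.39,-.01):
    print("%.2f"%x," ".join((lambda q:"%4d"%(1000*q.max()) if len(q) else "   .")(P[(abs(P[:,0]-x)<.005)&(abs(P[:,1]-y)<.005),2]) for y in np.arange(.24,.06,-.01)))
```

```text
side
y:     28   24   20   16   12    7    3    0   -4   -8  -12  -16  -20  -24  -28  -32  -36  -40  -44  -48  -52  -56  -60
0.72  -808 -808 -806    .    .    .   43   41   40   38   77   83   82   65  402  402  402  402  402  402    .    .    .
0.68     .    .    2    5   76   71   64   67   66  122  138  142  143    .  402  403  403  402  402  402    .    .    .
0.64     4   74   75   69   78   70   64   67   77  141  142  143    .    .  401  403  403  402  401    .    .  645    .
0.60    71   75   82   85   85  319  316   79   80  340  340  338  338    .    .  402  403    .    .  -66  -57  629  603
0.56    71   85   85   73   67  319  318  342  343  342  339    4  108  170    .    .    6    5    .    .  -18  477  560
0.52    80  254  239  154    8    8   22   22  231  231  103  130  109  127  135    7    7    7    .    . -807    .  491
0.48     .  254  253  229  227  120  296  203  231  231  304  265  154  319  224  356    7    7    3 -808 -809 -810  484
0.44     5    3  234  232  223  156  324  324  264  237  327  326  337  345  137  158   19   19    5 -806 -806 -808    .
0.40   
[... 5755 characters left out ...]
  225    5    7    7    1    .    .
0.46    3    3    2    4    4    3    0   41  228  232  229  226    1    3    3  155  158  154
0.45    4    2    2    2    2    2    4  230  231  233  228    3  125  127    2  153  157  157
0.44    .    2    1    2    3    2  230  232  232  228    3   58  129  128    2   33   33    3
0.43    .    0    4  198  228  234  234  233  231    3    3   61  123    2    2    3    2    2
0.42    1    5  197  203  235  236  237  230   50    2    2    1    1    3    2    4    4    0
0.41    5    4   73  232  235  236  235  217    3    5    2    3    0    1    5    4    4    4
0.40    2    3  231  234  236  234  231    2    3    2    4    3    2    3    5   78   77   77
```

View pics/wrist0.png

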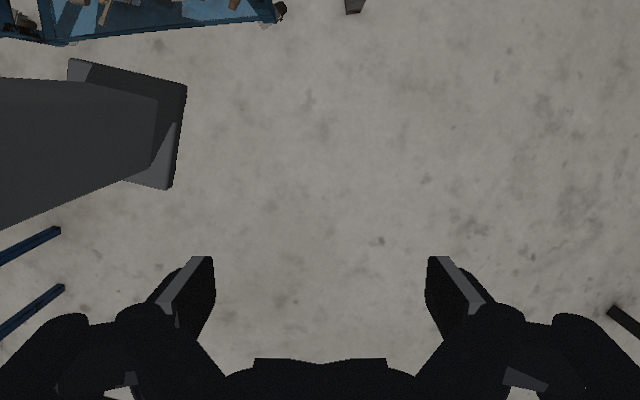

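```bash
python3 -m inch '[[[0,0,-40],0,0],[[0,0,-40],0,0],[[0,0,-40],0,0],[[0,0,-40],0,0],[[0,0,-40],0,0],[[35,-18,0],0,0],[[35,-18,0],0,0],[[35,-18,0],0,0]]' && python3 -m inch '[[[35,-18,0],0,0],[[35,-18,0],0,0],[[35,-18,0],0,0],[[35,-18,0],0,0],[[35,-18,0],0,0],[[35,-18,0],0,0],[[0,0,0],0,0],[[0,0,0],0,0]]'
python3 - <<'E'
from h import *
o=get_obs(); im,d=viewer.grab_frame("wrist"); C=cam("wrist",o); np.savez("/tmp/w1.npz",im=im,d=d,T=C[2]); save("w1",im)
for l in ["marked_pad","plain_pad"]:
    for q in spotter.cut_out("wrist",l)[:2]:
        ys,xs=np.nonzero(q["mask"]); dd=d[ys,xs]; k=dd>0
        P=atdepth(C,np.c_[xs,ys][k],dd[k]); print(l,round(q["confidence"],2),q["bbox"],np.median(P,0).round(4),np.percentile(P[:,2],[5,50,95]).round(4))
E
```

```text
t: 1.72
tool_pos: [0.2444, -0.5265, 0.4324]
tool_rot: [0.992, 0.125, 0.0, 0.001]
contact_force: [0.6, -0.8, -0.1]
width: 1.0
finger_force: 0.0
t: 2.38
tool_pos: [0.4218, -0.3683, 0.4315]
tool_rot: [0.992, 0.128, 0.0, 0.0]
contact_force: [-0.7, -0.9, -1.0]
width: 1.003
finger_force: 0.0
marked_pad 0.69 [284.2, 128.6, 352.8, 168.6] [ 0.4172 -0.3662  0.0136] [0.0058 0.0136 0.0157]
plain_pad 0.89 [279.6, 19.3, 353.0, 63.3] [ 0.5711 -0.3224  0.0134] [0.0049 0.0134 0.0157]
```

View pics/w1.png

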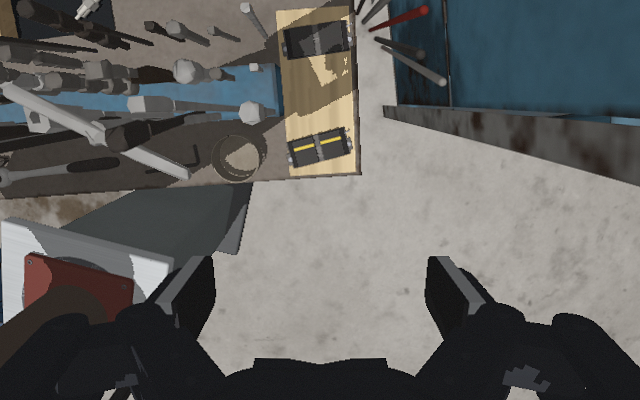

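```bash
python3 -m inch '[[[21.5,-31,0],0,0],[[21.5,-31,0],0,0],[[21.5,-31,0],0,0],[[21.5,-31,0],0,0],[[21.5,-31,0],0,0],[[21.5,-31,0],0,0],[[21.5,-31,0],0,100],[[21.5,-31,0],0,100]]' && python3 -m inch '[[[21.5,-31,0],0,100],[[0,-35,0],0,100],[[0,-35,0],0,100],[[0,-35,0],0,100],[[0,-35,0],0,100],[[0,-35,0],0,100],[[0,-35,0],0,100],[[0,0,0],0,100]]'
python3 - <<'E'
from h import *
o=get_obs(); im,d=viewer.grab_frame("wrist"); C=cam("wrist",o); np.savez("/tmp/w2.npz",im=im,d=d,T=C[2]); save("w2",im)
for l in ["gauge","gauge_block"]:
    for q in spotter.cut_out("wrist",l)[:2]:
        ys,xs=np.nonzero(q["mask"]); dd=d[ys,xs]; k=dd>0
        P=atdepth(C,np.c_[xs,ys][k],dd[k]); print(l,round(q["confidence"],2),q["bbox"],np.median(P,0).round(4),np.percentile(P[:,2],[5,50,95]).round(4))
# pad from w1
def line(C,im,z,roi):
    hsv=cv2.cvtColor(im,cv2.COLOR_RGB2HSV); m=(hsv[...,0]>22)&(hsv[...,0]<35)&(hsv[...,1]>150)&(hsv[...,2]>100)
    r=np.zeros_like(m); r[roi[1]:roi[3],roi[0]:roi[2]]=1; m&=r
    n,L,S,c=cv2.connectedComponentsWithStats(m.astype(np.uint8))
    ids=np.argsort(-S[1:,4])[:2]+1; print(S[ids].tolist())
    a,b=(atz(C,np.c_[np.nonzero(L==i)[::-1]],z) for i in ids)
    A=np.vstack([a,b]); ca,cb=a.mean(0),b.mean(0)
    v=cb-ca; v*=np.sign(v[0]*.4-v[1]); ang=np.degrees(np.arctan2(v[1],v[0])); u=v/np.linalg.norm(v)
    # gap centre along u
    sa=(a-ca)@u; sb=(b-ca)@u
    if sb.mean()>0: g=(sa.max()+sb.min())/2
    else: g=(sb.max()+sa.min())/2
    lo,hi=min(sa.min(),sb.min()),max(sa.max(),sb.max())
    print("mark by gap",(ca+g*u).round(4),"by ends",(ca+(lo+hi)/2*u).round(4),"len",hi-lo,"yaw",ang)
w=np.load("/tmp/w1.npz"); K,D,_=cam("wrist"); line((K,D,w["T"]),w["im"],.013,(280,125,358,172))
w=np.load("/tmp/top0.npz"); line(cam("top"),w["im"],.013,(405,195,455,238))
w=np.load("/tmp/side0.npz"); line(cam("side"),w["im"],.013,(190,245,235,305))
E
```

```text
t: 3.2
tool_pos: [0.5251, -0.087, 0.4314]
tool_rot: [0.992, 0.124, 0.0, 0.0]
contact_force: [1.2, -0.4, 0.0]
width: 0.744
finger_force: 0.0
t: 3.87
tool_pos: [0.4848, 0.1552, 0.4317]
tool_rot: [0.992, 0.127, 0.0, -0.001]
contact_force: [1.2, -0.2, 0.4]
width: 0.605
finger_force: 0.0
gauge 0.64 [304.1, 120.8, 323.8, 170.6] [0.4971 0.1657 0.1477] [0.0365 0.1477 0.1628]
gauge_block 0.62 [305.5, 111.9, 327.7, 166.7] [0.5175 0.1612 0.037 ] [0.027  0.037  0.0388]
[[320, 137, 21, 7, 52], [294, 144, 20, 7, 43]]
mark by gap [ 0.423  -0.3616  0.013 ] by ends [ 0.4233 -0.3621  0.013 ] len 0.07476431079394433 yaw -60.280042170817204
[[416, 215, 11, 8, 26], [431, 206, 11, 8, 25]]
mark by gap [ 0.4238 -0.3627  0.013 ] by ends [ 0.4239 -0.3628  0.013 ] len 0.07347083789168603 yaw -60.358976010118674
[[209, 279, 7, 15, 44], [216, 259, 6, 15, 42]]
mark by gap [ 0.421 -0.362  0.013] by ends [ 0.4208 -0.3617  0.013 ] len 0.07587819922349542 yaw -60.982303583033556
```

View pics/w2.png

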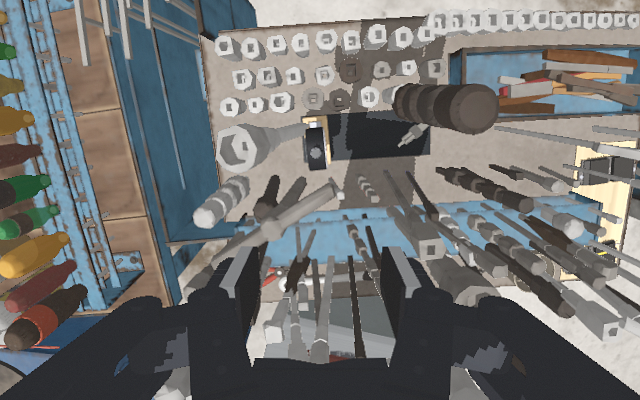

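Run:
```python
from h import *
ys,xs=np.mgrid[0:400,0:640]; pix=np.c_[xs.ravel(),ys.ravel()]
K,D,_=cam("wrist")
cl={}
for n,f,C in [("w","/tmp/w2.npz",None),("top","/tmp/top0.npz",cam("top")),("side","/tmp/side0.npz",cam("side"))]:
    z=np.load(f); d=z["d"].ravel(); C=C or (K,D,z["T"]); k=d>0
    P=atdepth(C,pix[k],d[k])
    m=(abs(P[:,0]-.495)<.045)&(abs(P[:,1]-.158)<.035)
    Q=P[m&(P[:,2]>.085)&(P[:,2]<.16)&((P[:,1]-.158)>(0.25*(P[:,0]-.495)-.03))]
    cap=P[m&(P[:,2]>.157)&(P[:,2]<.175)]
    B=P[m&(P[:,2]>.031)&(P[:,2]<.043)]
    print(n,len(Q),len(cap),len(B))
    for nm,S in (("case",Q),("cap",cap),("block",B)):
        if len(S)<5: continue
        (cx,cy),(w,h),a=cv2.minAreaRect((S[:,:2]*1000).astype(np.float32)); print(" ",nm,"rect c",round(cx,1),round(cy,1),"wh",round(w,1),round(h,1),"a",round(a,1),"mean",(S.mean(0)*1000).round(1))
im=np.load("/tmp/w2.npz")["im"]; cv2.imwrite("pics/w2c.png",cv2.resize(im[95:200,270:370][:,:,::-1],None,fx=5.5,fy=5.5,interpolation=cv2.INTER_CUBIC))
C=(K,D,np.load("/tmp/w2.npz")["T"])
for yaw in (12,14.4,17):
    c,s=np.cos(np.radians(yaw)),np.sin(np.radians(yaw)); 
    print(yaw, proj(C,[[.495+x*c-y*s,.158+x*s+y*c,z] for x,y,z in [(0,0,.162),(.036,.018,.036),(.036,-.018,.036),(-.036,-.018,.036),(-.036,.018,.036)]]).round(1).tolist())
```

```text
w 791 82 359
  case rect c 490.6 169.4 wh 53.0 36.9 a 22.9 mean [495.3 165.2 145.7]
  cap rect c 491.6 164.4 wh 11.6 9.3 a 15.2 mean [492.  164.5 162.7]
  block rect c 491.7 164.7 wh 72.6 36.1 a 20.5 mean [508.5 164.   36.9]
top 281 27 333
  case rect c 489.1 168.4 wh 52.1 38.5 a 24.1 mean [490.2 158.  139.9]
  cap rect c 492.5 163.3 wh 10.4 8.7 a 85.4 mean [491.9 163.4 163.7]
  block rect c 496.9 166.6 wh 84.5 36.7 a 19.7 mean [486.5 159.3  37.6]
side 363 31 172
  case rect c 487.2 159.7 wh 40.8 27.0 a 20.0 mean [490.9 153.7 135.7]
  cap rect c 492.9 163.1 wh 12.1 10.9 a 64.3 mean [493.2 162.2 163.6]
  block rect c 483.5 159.1 wh 52.9 38.4 a 20.0 mean [485.  156.4  38.2]
12 [[321.1, 151.9], [310.1, 115.2], [334.5, 116.4], [331.9, 164.6], [308.2, 163.5]]
14.4 [[321.1, 151.9], [309.1, 115.7], [333.5, 115.8], [332.9, 164.2], [309.2, 164.0]]
17 [[321.1, 151.9], [308.0, 116.3], [332.4, 115.3], [333.9, 163.6], [310.3, 164.6]]
```

View pics/w2c.png

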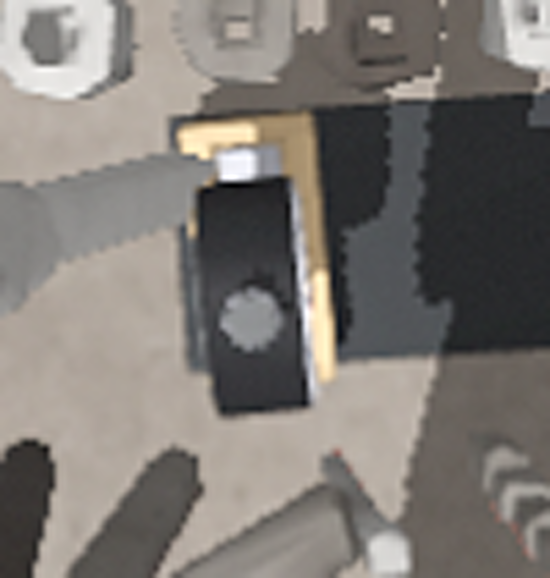

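```bash
python3 -m inch '[[[9.3,-7,0],0,147],[[0,0,0],-0.9,147],[[0,0,35],0,147],[[0,0,35],0,147],[[0,0,35],0,147],[[0,0,35],0,147],[[0,0,0],0,147],[[0,0,0],0,147]]'
python3 - <<'E'
from h import *
o=get_obs(); p=np.array(o["tool_pos"]); M=R.from_quat(o["tool_rot"]).as_matrix()
print(p.round(4),np.degrees(np.arctan2(M[1,0],M[0,0])),M[:,2].round(4), "to go tool mm",((np.array([.492,.1643,.113])-p)@M*1000).round(1),o["width"])
im,d=viewer.grab_frame("wrist"); C=cam("wrist",o)
ys,xs=np.mgrid[0:400,0:640]; dd=d.ravel(); k=dd>0; P=atdepth(C,np.c_[xs.ravel(),ys.ravel()][k],dd[k])
m=(abs(P[:,0]-.495)<.045)&(abs(P[:,1]-.158)<.035)
for nm,S in (("cap",P[m&(P[:,2]>.157)&(P[:,2]<.175)]),("block",P[m&(P[:,2]>.031)&(P[:,2]<.043)])):
    if len(S)>5: (cx,cy),(w,h),a=cv2.minAreaRect((S[:,:2]*1000).astype(np.float32)); print(nm,cx,cy,w,h,a,S.mean(0))
# tower extents
m=(P[:,0]>.45)&(P[:,0]<.54)&(P[:,1]>.185)&(P[:,1]<.26)&(P[:,2]>.1)
S=P[m]; 
for z in np.arange(.1,.3,.025):
    q=S[abs(S[:,2]-z)<.0125]; print(round(z,3),len(q),q.min(0).round(3) if len(q) else "", q.max(0).round(3) if len(q) else "")
E
```

```text
t: 4.68
tool_pos: [0.4928, 0.1597, 0.2897]
tool_rot: [0.985, 0.171, -0.002, 0.0]
contact_force: [1.6, 0.3, 0.8]
width: 0.424
finger_force: 0.0
[0.4928 0.1597 0.2897] 19.695963652483478 [-4.6e-03 -8.0e-04 -1.0e+00] to go tool mm [  1.7  -4.5 176.7] 0.42407838192526426
cap 492.03369140625 164.07188415527344 11.085906982421875 11.052545547485352 75.9964370727539 [0.49239923 0.16424148 0.16260941]
block 492.02911376953125 165.48486328125 71.11019897460938 36.38252258300781 20.22878074645996 [0.51323269 0.16894519 0.03677002]
0.1 109 [0.495 0.195 0.1  ] [0.509 0.213 0.112]
0.125 248 [0.493 0.198 0.113] [0.508 0.218 0.137]
0.15 212 [0.487 0.204 0.138] [0.507 0.222 0.162]
0.175 398 [0.483 0.207 0.163] [0.509 0.229 0.187]
0.2 448 [0.481 0.211 0.188] [0.51  0.237 0.212]
0.225 2639 [0.474 0.212 0.213] [0.512 0.253 0.237]
0.25 3477 [0.467 0.215 0.238] [0.511 0.258 0.252]
0.275 0
```

```bash
python3 -m inch '[[[1.7,-4.4,10],0,159],[[0,0,30],0,159],[[0,0,30],0,159],[[0,0,20],0,159],[[0,0,0],0,159],[[0,0,0],0,159]]'
python3 - <<'E'
from h import *
o=get_obs(); p=np.array(o["tool_pos"]); M=R.from_quat(o["tool_rot"]).as_matrix()
print(p.round(4),np.degrees(np.arctan2(M[1,0],M[0,0])),M[:,2].round(4), "to go tool mm",((np.array([.492,.1641,.118])-p)@M*1000).round(1),o["width"])
E
```

```text
t: 5.23
tool_pos: [0.494, 0.1659, 0.2024]
tool_rot: [0.985, 0.172, 0.0, -0.0]
contact_force: [0.1, 0.5, 0.8]
width: 0.377
finger_force: 0.0
[0.494  0.1659 0.2024] 19.82089560160961 [ 8.e-04  2.e-04 -1.e+00] to go tool mm [-2.5  1.  84.4] 0.37690822058030615
```

```bash
cat >> h.py <<'E'
def avg(n=6,camn="wrist"):
    L=[]
    for i in range(n):
        L.append(get_obs()); im,d=viewer.grab_frame(camn)
    p=np.array([o["tool_pos"] for o in L]); M=R.from_quat([o["tool_rot"] for o in L]).mean().as_matrix()
    print("p",p.mean(0).round(4),"sd",p.std(0).round(4),"yaw",np.degrees(np.arctan2(M[1,0],M[0,0])).round(2),"z",M[:,2].round(4),"F",np.mean([o["contact_force"] for o in L],0).round(2),"w",L[-1]["width"],"ff",L[-1]["finger_force"])
    return p.mean(0),M,im,d
E
python3 - <<'E'
from h import *
p,M,im,d=avg()
print("to go tool mm",((np.array([.492,.1641,.118])-p)@M*1000).round(1))
E
```

```text
p [0.4949 0.166  0.2037] sd [0.0004 0.0001 0.0007] yaw 19.82 z [ 3.6e-03  7.0e-04 -1.0e+00] F [ 0.11 -0.1   0.7 ] w 0.37682778759984675 ff 0.0
to go tool mm [-3.7  0.8 85.7]
```

```bash
python3 -m inch '[[[-3,0.8,15],0,159],[[0,0,20],0,159],[[0,0,10],0,159],[[0,0,0],0,159],[[0,0,0],0,159]]'
python3 - <<'E'
from h import *
p,M,im,d=avg(4)
print("to go tool mm",((np.array([.492,.1641,.118])-p)@M*1000).round(1))
save("w3",im)
E
```

```text
t: 5.95
tool_pos: [0.4906, 0.1639, 0.1563]
tool_rot: [0.985, 0.172, -0.0, -0.0]
contact_force: [0.2, -0.5, -0.3]
width: 0.375
finger_force: 0.0
p [0.4913 0.164  0.1572] sd [0.0004 0.0001 0.0005] yaw 19.83 z [ 9.e-04  2.e-04 -1.e+00] F [-0.08 -0.   -0.14] w 0.3774847389447975 ff 0.0
to go tool mm [ 0.6  0.2 39.2]
```

View pics/w3.png

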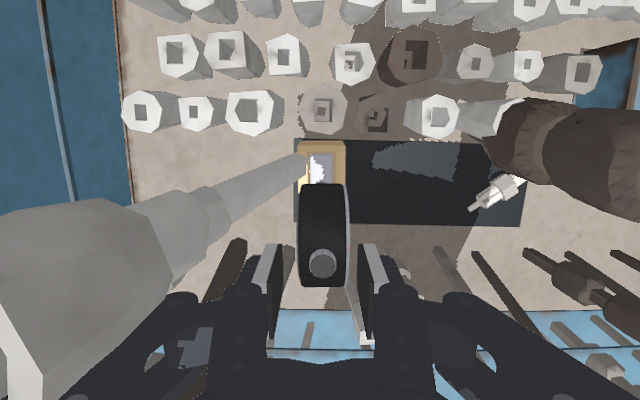

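```bash
python3 -m inch '[[[0.5,0,13],0,159],[[0,0,13],0,159],[[0,0,13],0,159],[[0,0,0],0,159],[[0,0,0],0,159]]' 60 && python3 -m inch '[[[0,0,0],0,255],[[0,0,0],0,255],[[0,0,0],0,255],[[0,0,0],0,255]]' 60
python3 - <<'E'
from h import *
p,M,im,d=avg(4)
E
```

```text
t: 6.57
tool_pos: [0.4911, 0.1641, 0.1174]
tool_rot: [0.985, 0.172, -0.0, -0.0]
contact_force: [-0.7, -0.1, 0.3]
width: 0.38
finger_force: 0.0
t: 6.9
tool_pos: [0.4921, 0.1642, 0.1184]
tool_rot: [0.985, 0.172, 0.001, 0.0]
contact_force: [-0.0, -0.4, 2.8]
width: 0.272
finger_force: 59.3
p [0.4921 0.1642 0.1184] sd [0. 0. 0.] yaw 19.83 z [ 1.9e-03  3.0e-04 -1.0e+00] F [-0.22 -0.37  4.31] w 0.2689952979132263 ff 59.69479143619537
```

```bash
python3 -m inch '[[[0,0,-10],0,255],[[0,0,-20],0,255],[[0,0,-20],0,255],[[0,0,-20],0,255],[[0,0,0],0,255],[[0,0,0],0,255],[[0,0,0],0,255]]'
python3 - <<'E'
from h import *
p,M,im,d=avg(4)
r=spotter.cut_out("wrist","gauge"); print([(q["confidence"],q["bbox"]) for q in r]); 
save("w4",im)
E
```

```text
t: 7.68
tool_pos: [0.4903, 0.164, 0.1859]
tool_rot: [0.985, 0.172, -0.001, -0.0]
contact_force: [-0.7, -0.5, -2.1]
width: 0.272
finger_force: 59.8
p [0.4901 0.1639 0.1855] sd [0.0001 0.     0.0002] yaw 19.83 z [-3.e-03 -5.e-04 -1.e+00] F [-0.17 -0.13 -3.07] w 0.2711494743818095 ff 59.765445291996
[(0.82, [286.1, 161.2, 352.3, 336.6])]
```

View pics/w4.png

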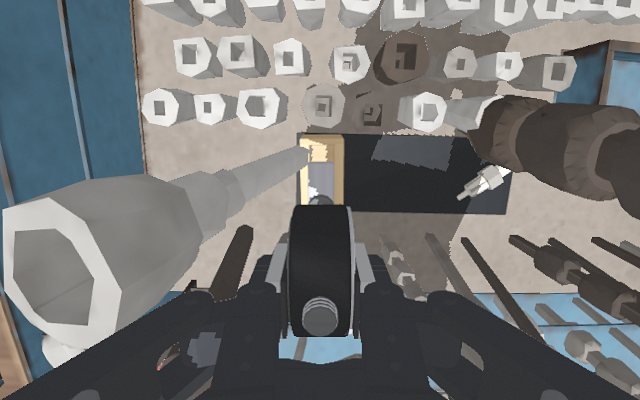

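```bash
python3 -m inch '[[[0,0,-36],0,255],[[0,0,-36],0,255],[[0,0,-36],0,255],[[0,0,-36],0,255],[[0,0,-36],0,255],[[0,0,-36],0,255],[[0,0,-36],0,255],[[0,0,-36],0,255]]' && python3 -m inch '[[[-5.6,39,0],0,255],[[-5.6,39,0],0,255],[[-5.6,39,0],0,255],[[-5.6,39,0],0,255],[[-5.6,39,0],0,255],[[0,0,0],0,255]]' && python3 -m inch '[[[-23.7,30.7,0],0,255],[[-23.7,30.7,0],0,255],[[-23.7,30.7,0],0,255],[[-23.7,30.7,0],0,255],[[-23.7,30.7,0],0,255],[[-23.7,30.7,0],0,255],[[-23.7,30.7,0],0,255],[[-23.7,30.7,0],0,255]]' && python3 -m inch '[[[-23.7,30.7,0],0,255],[[0,0,0],0,255],[[0,0,0],1.1,255],[[0,0,0],1.1,255],[[0,0,0],1.1,255],[[0,0,0],1.1,255],[[0,0,0],1.1,255],[[0,0,0],1.1,255]]' && python3 -m inch '[[[0,0,0],1.1,255],[[0,0,0],1.1,255],[[0,0,0],1.1,255],[[0,0,0],1.1,255],[[0,0,0],1.1,255],[[0,0,0],1.1,255],[[0,0,0],0,255],[[0,0,0],0,255]]'
python3 - <<'E'
from h import *
p,M,im,d=avg(4)
u=np.array([np.cos(np.radians(-60.3)),np.sin(np.radians(-60.3)),0])
print("to mark tool mm",((np.array([.4228,-.3622,.013+.0924])-p)@M*1000).round(1))
E
```

```text
t: 8.6
tool_pos: [0.491, 0.164, 0.4765]
tool_rot: [0.985, 0.172, -0.0, -0.0]
contact_force: [0.9, -0.7, -2.4]
width: 0.271
finger_force: 59.6
t: 9.1
tool_pos: [0.5318, -0.0354, 0.4735]
tool_rot: [0.986, 0.169, -0.001, 0.001]
contact_force: [-0.5, 0.3, -2.6]
width: 0.274
finger_force: 60.4
t: 9.77
tool_pos: [0.4352, -0.3257, 0.4748]
tool_rot: [0.985, 0.172, -0.0, -0.0]
contact_force: [0.7, 0.1, -3.2]
width: 0.274
finger_force: 60.6
t: 10.43
tool_pos: [0.4243, -0.3608, 0.4745]
tool_rot: [0.985, -0.175, -0.0, -0.0]
contact_force: [0.0, 0.3, -2.7]
width: 0.272
finger_force: 61.0
t: 11.1
tool_pos: [0.4243, -0.3608, 0.4748]
tool_rot: [0.87, -0.494, -0.0, -0.0]
contact_force: [-0.0, -0.2, -2.1]
width: 0.27
finger_force: 60.9
p [ 0.4243 -0.3609  0.4749] sd [0.     0.0001 0.0001] yaw -59.19 z [-4.e-04  5.e-04 -1.e+00] F [-0.48 -0.21 -2.44] w 0.2707699291434179 ff 60.94918370246887
to mark tool mm [  0.6   1.9 369.5]
```

```bash
python3 -m inch '[[[0.5,1.9,30],0.18,255],[[0,0,36],0,255],[[0,0,36],0,255],[[0,0,36],0,255],[[0,0,36],0,255],[[0,0,36],0,255],[[0,0,0],0,255],[[0,0,0],0,255]]'
python3 - <<'E'
from h import *
p,M,im,d=avg(5)
np.savez("/tmp/w5.npz",im=im,d=d,p=p,M=M); save("w5",im)
for n in ("side","top"):
    im,d=viewer.grab_frame(n); np.savez("/tmp/%s5.npz"%n,im=im,d=d)
    print(n,[(q["confidence"],q["bbox"]) for q in spotter.cut_out(n,"gauge")])
a=np.load("/tmp/side5.npz")["im"][190:320,140:300]; cv2.imwrite("pics/s5.png",cv2.resize(a[:,:,::-1],None,fx=4.6,fy=4.6,interpolation=cv2.INTER_CUBIC))
E
```

```text
t: 11.97
tool_pos: [0.4218, -0.3614, 0.2636]
tool_rot: [0.864, -0.503, -0.002, -0.001]
contact_force: [0.5, -0.3, -1.5]
width: 0.274
finger_force: 60.7
p [ 0.4233 -0.3631  0.2673] sd [0.0008 0.0009 0.0021] yaw -60.42 z [ 0.0014 -0.0016 -1.    ] F [ 0.24 -0.33 -2.22] w 0.26752851836069474 ff 60.792756378650665
side [(0.89, [170.3, 213.2, 204.2, 261.5])]
top [(0.54, [443.7, 197.8, 461.0, 213.4])]
```

View pics/w5.png

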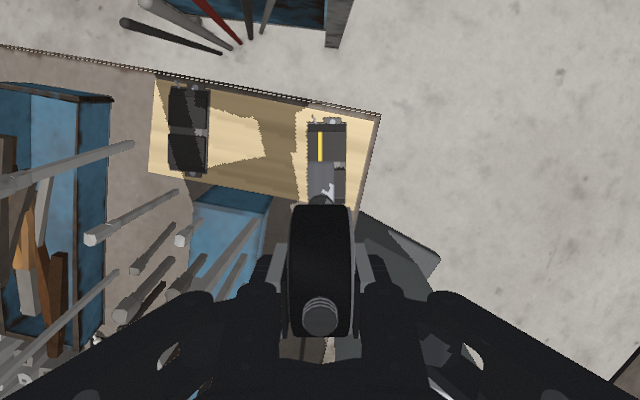

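View pics/s5.png

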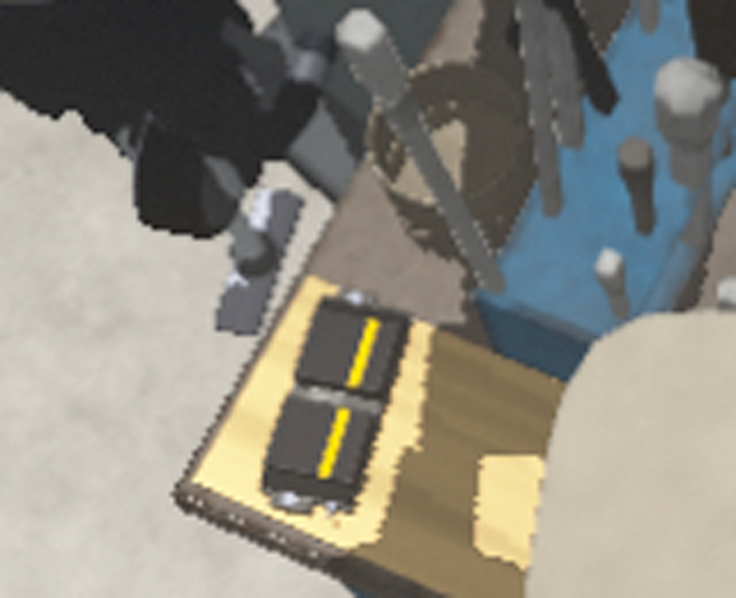

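```bash
python3 - <<'E'
from h import *
p,M,im,d=avg(3)
im,d=viewer.grab_frame("side"); C=cam("side"); np.savez("/tmp/side6.npz",im=im,d=d)
ys,xs=np.mgrid[0:400,0:640]; dd=d.ravel(); k=dd>0; px=np.c_[xs.ravel(),ys.ravel()][k]; P=atdepth(C,px,dd[k])
fz=p[2]-.0924; L=(P-p)@M   # tool frame
m=(abs(L[:,0])<.045)&(abs(L[:,1])<.03)&(L[:,2]>.065)&(L[:,2]<.1)
S=L[m]; print(len(S)); print(np.percentile(S[:,2],[0,10,50,90,100]).round(4))
F=S[(S[:,2]>.077)]; print(len(F))
(cx,cy),(w,h),a=cv2.minAreaRect((F[:,:2]*1000).astype(np.float32)); print("foot rect tool mm",cx,cy,w,h,a)
F=S[(S[:,2]>.08)&(S[:,2]<.087)]; (cx,cy),(w,h),a=cv2.minAreaRect((F[:,:2]*1000).astype(np.float32)); print("foot top rect",len(F),cx,cy,w,h,a)
for z in np.arange(.066,.1,.003):
    q=S[abs(S[:,2]-z)<.0015]; print(round(z,3),len(q), q.min(0).round(4) if len(q) else "",q.max(0).round(4) if len(q) else "")
# pixel extents of the foot: predicted corners (top face at .0834, bottom .0924)
c=[(x,y,z) for z in (.0834,.0924) for x,y in ((.029,.0085),(.029,-.0085),(-.029,-.0085),(-.029,.0085))]
print(proj(C,np.array(c)@M.T+p).round(1).tolist())
E
python3 - <<'E'
import numpy as np,cv2
a=np.load("/tmp/side6.npz")["im"][222:272,176:216]; cv2.imwrite("pics/s6.png",cv2.resize(a[:,:,::-1],None,fx=12,fy=12,interpolation=cv2.INTER_NEAREST))
E
```

```text
p [ 0.423  -0.3628  0.2661] sd [0.0001 0.0001 0.0003] yaw -60.45 z [ 8.e-04 -1.e-03 -1.e+00] F [ 0.04 -0.55 -2.44] w 0.27449613188966265 ff 60.794455111026764
313
[0.065  0.0726 0.0801 0.0835 0.0887]
255
foot rect tool mm -0.46532630920410156 0.8748712539672852 17.91982078552246 58.174339294433594 88.94976806640625
foot top rect 151 -0.4839191436767578 0.2804718017578125 58.281394958496094 17.610429763793945 0.6261283159255981
0.066 3 [-0.0012 -0.0042  0.065 ] [0.0039 0.0013 0.0655]
0.069 9 [-0.005  -0.0046  0.068 ] [0.0068 0.0078 0.0705]
0.072 32 [-0.0091 -0.0078  0.0707] [0.0086 0.0079 0.0734]
0.075 11 [-0.0078 -0.0066  0.0735] [0.0237 0.001  0.0765]
0.078 68 [-0.0287 -0.0083  0.0768] [0.0265 0.009  0.0795]
0.081 147 [-0.0296 -0.0081  0.0795] [0.0285 0.0103 0.0825]
0.084 26 [-0.0238 -0.0084  0.0827] [0.0286 0.007  0.0853]
0.087 16 [-0.0263 -0.0081  0.0857] [0.0283 0.0058 0.088 ]
0.09 1 [-0.0253 -0.0055  0.0887] [-0.0253 -0.0055  0.0887]
0.093 0  
0.096 0  
0.099 0  
[[186.9, 260.4], [196.2, 262.3], [206.6, 232.3], [197.6, 230.4], [188.2, 262.2], [197.4, 264.1], [207.7, 234.3], [198.7, 232.5]]
```

View pics/s6.png

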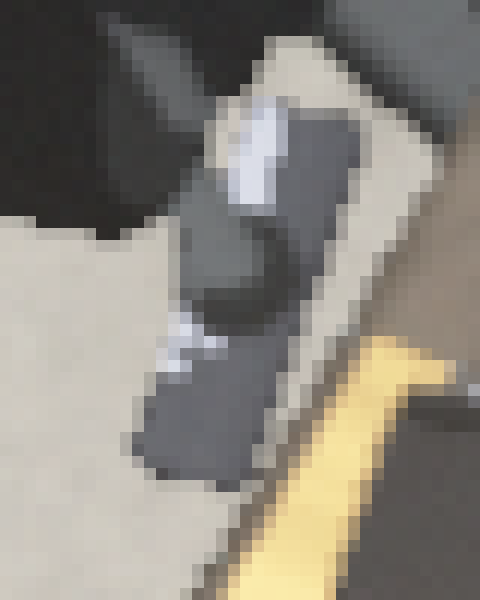

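```bash
python3 -m inch '[[[-0.7,0,20],0,255],[[0,0,30],0,255],[[0,0,30],0,255],[[0,0,25],0,255],[[0,0,20],0,255],[[0,0,10],0,255],[[0,0,0],0,255],[[0,0,0],0,255]]'
python3 - <<'E'
from h import *
p,M,im,d=avg(6)
print("to mark tool mm",((np.array([.4228,-.3622,.013+.0924])-p)@M*1000).round(1))
im,d=viewer.grab_frame("side"); np.savez("/tmp/side7.npz",im=im,d=d)
a=im[215:310,170:250]; cv2.imwrite("pics/s7.png",cv2.resize(a[:,:,::-1],None,fx=6,fy=6,interpolation=cv2.INTER_CUBIC))
E
```

```text
t: 13.28
tool_pos: [0.4225, -0.362, 0.1306]
tool_rot: [0.864, -0.503, -0.0, -0.0]
contact_force: [-0.4, 0.8, -2.2]
width: 0.268
finger_force: 60.9
p [ 0.4231 -0.3627  0.1319] sd [0.0003 0.0003 0.0006] yaw -60.45 z [ 0.0016 -0.0018 -1.    ] F [ 0.12  0.22 -2.48] w 0.27046322940380874 ff 60.91246426105499
to mark tool mm [-0.7  0.1 26.5]
```

View pics/s7.png

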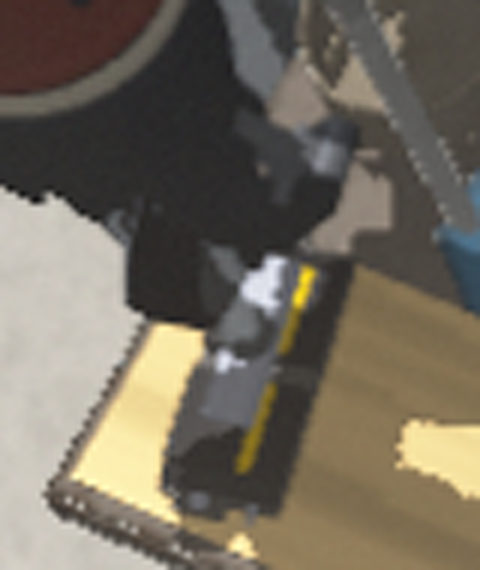

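```bash
python3 -m inch '[[[-0.7,0,8],0,255],[[0,0,7],0,255],[[0,0,3],0,255],[[0,0,0],0,255],[[0,0,0],0,255]]'
python3 - <<'E'
from h import *
p,M,im,d=avg(5)
print("to mark tool mm",((np.array([.4228,-.3622,.013+.0924])-p)@M*1000).round(1))
im,d=viewer.grab_frame("side"); C=cam("side")
ys,xs=np.mgrid[0:400,0:640]; dd=d.ravel(); k=dd>0; P=atdepth(C,np.c_[xs.ravel(),ys.ravel()][k],dd[k]); L=(P-p)@M
S=L[(abs(L[:,0])<.04)&(abs(L[:,1])<.02)&(L[:,2]>.077)&(L[:,2]<.089)]
(cx,cy),(w,h),a=cv2.minAreaRect((S[:,:2]*1000).astype(np.float32)); print("foot rect tool mm",len(S),cx,cy,w,h,a, np.percentile(S[:,2],[10,50,90]))
mk=(np.array([.4209,-.3619,.013])-p)@M*1000; print("mark by side, tool mm",mk.round(1))
E
```

```text
t: 14.05
tool_pos: [0.4217, -0.3609, 0.1116]
tool_rot: [0.864, -0.503, -0.001, -0.0]
contact_force: [-0.3, 0.0, -3.5]
width: 0.273
finger_force: 60.9
p [ 0.422  -0.3612  0.1122] sd [0.0002 0.0002 0.0003] yaw -60.45 z [-2.e-04  3.e-04 -1.e+00] F [ 0.35 -0.05 -2.84] w 0.26998714898708176 ff 60.895120203495026
to mark tool mm [ 1.2 -0.2  6.8]
foot rect tool mm 154 -0.11565208435058594 0.9772496223449707 58.12237548828125 16.323135375976562 0.5373748540878296 [0.07763409 0.07954733 0.0827662 ]
mark by side, tool mm [ 0.1  1.3 99.2]
```

```bash
python3 -m inch '[[[0.4,0,2],0,255],[[0,0,1.5],0,255],[[0,0,1],0,255],[[0,0,0],0,255],[[0,0,0],0,255]]' && python3 -c "
from h import *; avg(4)" && python3 -m inch '[[[0,0,1],0,255],[[0,0,0],0,255],[[0,0,0],0,255]]' && python3 -c "
from h import *; avg(4)"
```

```text
t: 14.77
tool_pos: [0.4223, -0.3617, 0.1078]
tool_rot: [0.864, -0.503, 0.0, 0.0]
contact_force: [-1.1, -1.1, -1.8]
width: 0.274
finger_force: 60.9
p [ 0.4223 -0.3617  0.1079] sd [0. 0. 0.] yaw -60.45 z [ 0.e+00 -1.e-04 -1.e+00] F [-0.19 -0.53 -2.46] w 0.27534476943478753 ff 60.905442237854004
t: 15.22
tool_pos: [0.4223, -0.3617, 0.1068]
tool_rot: [0.864, -0.503, 0.0, -0.0]
contact_force: [0.3, -0.8, -1.5]
width: 0.272
finger_force: 60.9
p [ 0.4223 -0.3617  0.1068] sd [0. 0. 0.] yaw -60.45 z [ 1.e-04 -1.e-04 -1.e+00] F [ 0.63 -0.75 -1.56] w 0.2730905979216608 ff 60.91596454381943
```

```bash
for i in 1; do python3 -m inch '[[[0,0,0.7],0,255],[[0,0,0],0,255],[[0,0,0],0,255]]' && python3 -c "
from h import *; avg(4)"; done; python3 -m inch '[[[0,0,0.4],0,255],[[0,0,0],0,255],[[0,0,0],0,255]]' && python3 -c "
from h import *; avg(4)"
```

```text
t: 15.67
tool_pos: [0.4223, -0.3617, 0.1061]
tool_rot: [0.864, -0.503, 0.0, -0.0]
contact_force: [-1.0, -0.6, -2.3]
width: 0.274
finger_force: 60.9
p [ 0.4223 -0.3617  0.1061] sd [0. 0. 0.] yaw -60.45 z [ 0. -0. -1.] F [-0.01 -0.22 -2.07] w 0.27176857686302136 ff 60.91624975204468
t: 16.12
tool_pos: [0.4223, -0.3616, 0.1057]
tool_rot: [0.864, -0.503, 0.0, -0.0]
contact_force: [1.0, -0.8, -0.7]
width: 0.271
finger_force: 60.9
p [ 0.4223 -0.3617  0.1057] sd [0. 0. 0.] yaw -60.45 z [ 0.  0. -1.] F [ 0.04 -0.14 -1.44] w 0.2692315830811903 ff 60.91779202222824
```

```bash
python3 -m inch '[[[0,0,0.4],0,255],[[0,0,0],0,255],[[0,0,0],0,255]]' && python3 -c "
from h import *; avg(4)"; python3 -m inch '[[[0,0,0.3],0,255],[[0,0,0],0,255],[[0,0,0],0,255]]' && python3 -c "
from h import *; avg(4)"
```

```text
t: 16.57
tool_pos: [0.4223, -0.3618, 0.1055]
tool_rot: [0.864, -0.503, 0.0, 0.0]
contact_force: [-0.7, -1.0, 0.4]
width: 0.27
finger_force: 61.4
p [ 0.4223 -0.3617  0.1055] sd [0. 0. 0.] yaw -60.45 z [ 1.e-04 -2.e-04 -1.e+00] F [-0.47 -0.41  0.5 ] w 0.271771826166242 ff 61.36955738067627
t: 17.02
tool_pos: [0.4224, -0.3618, 0.1054]
tool_rot: [0.864, -0.503, 0.0, 0.0]
contact_force: [-1.0, 0.0, 3.5]
width: 0.272
finger_force: 61.7
p [ 0.4224 -0.3619  0.1054] sd [0. 0. 0.] yaw -60.45 z [ 3.e-04 -5.e-04 -1.e+00] F [-1.07 -0.06  4.31] w 0.2672408843029841 ff 61.72223925590515
```

Run:
```python
from h import *
p,M,im,d=avg(5)
im,d=viewer.grab_frame("side"); C=cam("side")
ys,xs=np.mgrid[0:400,0:640]; dd=d.ravel(); k=dd>0; P=atdepth(C,np.c_[xs.ravel(),ys.ravel()][k],dd[k]); L=(P-p)@M
S=L[(abs(L[:,0])<.036)&(abs(L[:,1])<.014)&(L[:,2]>.074)&(L[:,2]<.0885)]
(cx,cy),(w,h),a=cv2.minAreaRect((S[:,:2]*1000).astype(np.float32)); print("foot rect tool mm",len(S),cx,cy,w,h,a)
print("mark by side",((np.array([.4209,-.3619,.013])-p)@M*1000).round(1))
# slot + lining ends visible in side: steel/dark pad extents along tool x at pad top level, beyond foot
c=[((x,y,.0925)) for x,y in ((.038,.013),(.0045,.013),(-.0045,.013),(-.038,.013),(.038,-.029),(.0045,-.029),(-.0045,-.029),(-.038,-.029))]
print(proj(C,np.array(c)@M.T+p).round(1).tolist())
a=im[225:305,185:250].copy(); a=cv2.resize(a[:,:,::-1],None,fx=7,fy=7,interpolation=cv2.INTER_CUBIC)
q=proj(C,np.array([(x,y,z) for z in (.0925,) for x in (.0045,-.0045,.038,-.038) for y in (-.029,.013)])@M.T+p)
for i in range(0,8,2): cv2.line(a,*[tuple(int(round(v)) for v in ((q[j]-[185,225]+.5)*7)) for j in (i,i+1)],(0,0,255),1)
cv2.imwrite("pics/s8.png",a)
```

```text
p [ 0.4224 -0.3619  0.1054] sd [0. 0. 0.] yaw -60.45 z [ 4.e-04 -5.e-04 -1.e+00] F [-1.29  0.38  5.28] w 0.2691152481982201 ff 61.780923306941986
foot rect tool mm 245 0.2911567687988281 0.23083877563476562 71.30564880371094 26.31199073791504 1.6834646463394165
mark by side [-0.8  1.3 92.4]
[[204.2, 292.5], [209.2, 277.1], [210.6, 273.1], [215.4, 258.3], [223.8, 296.7], [228.6, 281.3], [229.8, 277.2], [234.5, 262.2]]
```

View pics/s8.png

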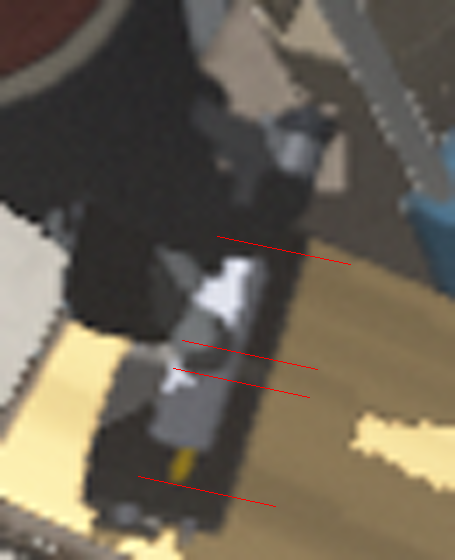

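```bash
python3 -c "
from h import *
avg(3); print(order.sign_off())"
```

```text
p [ 0.4224 -0.3619  0.1054] sd [0. 0. 0.] yaw -60.46 z [ 3.e-04 -5.e-04 -1.e+00] F [-1.54  0.25  4.78] w 0.27196909709162365 ff 61.78043693304062
the job is handed in; nothing more can be done
None
```

I handed the job in with the gauge held upright on the yellow-lined pad, within about 1.5 mm of the mark by arm position and side camera, pressed down with about 7–8 N; the sign-off returned no verdict, and I read "pin in the slot" from that position and the forces on the way down, not from the gauge's needle.

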